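# Lock a specimen cup into the holding station with its gated lever

## Robot

A 6-joint arm with a two-finger parallel gripper is mounted at the origin on a cart in front of the work surface, level with it; the furniture and walls round the work are solid. World frame = base frame: x ahead of the robot, y to its left, z up, the work surface at z = 0. Lengths are in mm, angles in rad, forces in N, time in s.
With the tool pointing down it reaches from about 275 to 1000 mm from the base axis. Payload 8.4 kg.
Tool frame: the origin (TCP) lies midway between the tips of the shut fingers; the grasp point (between the pads) lies 19 mm behind it; z points along the fingers, y is the line along which they close (so a half turn about z gives the same grasp; the last joint's range is limited). The gripper opens to 85 mm and grips with 20 to 120 N. Pads are 22 mm wide; open, the fingers measure 114 mm over their backs; the gripper's body (76 mm by 85 mm) begins 54 mm behind the grasp point. The pads swing forward as they close: fully open they stand 13 mm farther back than shut.
Start: joints at [-1.344, 0.353, 1.633, -0, 1.155, -0.002], TCP at [141.754, -608.715, 231.281] pointing down, gripper open.
Joint ranges: [-2.63, 2.63], [-0.92, 2.1], [0.06, 2.66], [-1.3, 4.44], [0, 2.69], [-3.02, 3.02]. Speed limits (rad/s): [2.22, 2.22, 2.79, 3.14, 3.14, 3.14].

## Interface

Orientations are given as [roll, pitch, yaw] about the fixed x, y, z axes, in that order (R = Rz(yaw) Ry(pitch) Rx(roll)).
In Python, from rig import telemetry, optics, r gives the robot as it stands.
- The arm moves only by the tool play_rows, never from a script. Its arguments are lists of equal length, an entry for each row: "dp": the shift along the tool's x, y, z in units of 40 mm (1.0 is 40 mm), a list of three; "rot": the turn, a rotation vector about the tool's x, y, z in units of 6 degrees (1.0 is 6 degrees), a list of three. In form: {"dp": [[tx, ty, tz], ...], "rot": [[ax, ay, az], ...]}. A call has 1 to 5 rows; each row is the pose to reach, as a shift and turn from the pose commanded when the call began, along the tool's axes at that moment; what a row does not reach only later rows make up. A row lasts 1/12 s, in which the tool goes at most 41.7 mm and 7.16 degrees, less where a joint would pass 70% of its speed; a pose out of reach is approached as far as the arm can. A call with a gripper value outside its range is refused whole. "fingers" is the opening, from 0 (shut) to 1 (fully open), set as the call begins (left out, the last holds). The fingers move at their own pace and stop on an object; "grip_force" is the grip in N (left out, the last holds). Time passes only in rows, so rows that repeat a pose let the fingers close. It gives the time, the measured TCP pose, the force, the opening and the grip force at its end, in the units of the state.
- telemetry.sense(): the state, without advancing time (a new reading comes with each control period).
- optics.grab_frame(name): name is "side" or "top"; returns a dict with "color" (384x512x3 uint8, red, green, blue), "mtx" (3x3 intrinsics, pixels), "D" ([k1, k2, p1, p2, k3] as OpenCV has them; the pictures are not rectified), "R" (3x3) and "t" (3): a world point X has camera coordinates R X + t. Camera axes: x right, y down, z forward; pixel columns grow to the right and rows downward; lengths in mm; the calibration is good to about 2 mm. A picture is of the moment at which its call begins. There is no depth.
- r.sign_off(): hands the job in; it is judged then, once.
The state is a dict: "clock": time; "qpos": joint angles; "qvel": joint speeds; "joint_efforts": joint torques, N m; "eef_pos": TCP position; "tcp_rot": TCP orientation; "contact_force": force on the tool from outside, world axes, zero at the start; "wrist_torque": the same for the moment, N m; "opening": opening from 0.0 (shut) to 1.0 (fully open); "grasp_force": force on a finger pad.
Only numpy, scipy, OpenCV 4.12 (cv2) and the standard library are available. Lean on these libraries where they do the work, as an engineer would, in place of code of your own. Each camera call takes 0.05 s, during which the arm holds its last target. There are 200 camera calls.

## Task

Push the short white-lidded specimen cup near the worktop's front edge fully home against the back stop of the holding station's bay. Then work the station's lever along its zigzag slot, row by row, from its starting row nearest the robot to the far end of the slot (the right-hand end of the last row), so that the retaining bar closes behind the cup. Keep the cup upright and leave the dropper bottle, the petri dish and the small carton where they are.

Things in the scene. Friction and masses are not known exactly. Their poses are not given: they have to be found in the camera images.
- cup_mid (a point): centre, half-way up, of the specimen cup: upright lidded jar, 58 mm diameter, 75 mm tall, 0.18 kg, white lid; it stands loose on the worktop between the robot and the station (slides when pushed low, below about 45 mm height)
- bay (a point): where the cup's centre (half-way up) lies when fully home against the flat, 50 mm tall back stop. +x points into the bay, +y left. Floor: the worktop. Two side rails, 30 mm tall and 64 mm apart, reach 18 mm in front of this point, then flare to 110 mm apart at 61 mm in front. Housing side: 70 mm to the left; 62 mm tall keeper fork (28x12 mm): 57 mm to the right, 44 mm in front
- station: fixed holding station (place and yaw vary); origin under the centre of its lever housing, a white box 136 mm (x) by 110 mm (y), steel gate plate on top, upper face 116 mm high; x away from the robot, y left. Its bay is on the right. 18 mm wide zigzag slot: three left-right rows (near, middle, far, 28 mm apart), near and middle joined at their right ends, middle and far at their left ends
- knob (a point): centre of the lever's round black knob, 34 mm diameter, 175 mm from a pivot 12 mm above the worktop under the plate's centre, so about 185 mm high. The 12 mm rod tilts all ways but cannot leave the slot. It stays where it is left and needs about 1 to 3 N at the knob; the slot's play lets the knob stand up to 6 mm off the points below
- gate_a (a point): knob centre when the lever is in the left end of the near row, where it starts (or up to 12 mm right of it)
- gate_b (a point): knob centre when the lever is in the right end of the near row
- gate_c (a point): knob centre when the lever is in the right end of the middle row
- gate_d (a point): knob centre when the lever is in the left end of the middle row
- gate_e (a point): knob centre when the lever is in the left end of the far row
- gate_f (a point): knob centre when the lever is in the right end of the far row: the end of the slot, locked. The way through the slot is a, b, c, d, e, f
- lever_fore (a joint): tilt of the lever away from the robot, rad: 0 in the near row, 0.273 in the middle row, 0.546 in the far row (play about 0.03)
- lever_side (a joint): tilt of the lever to the right, rad: 0 at the left ends of the rows, 0.269 at the right ends (play about 0.03)
- bar (a joint): travel in m of the retaining bar, a 12 mm steel rod 45 mm above the worktop that comes out of the housing to the right, 44 mm in front of the bay point; driven by the lever's forward tilt: 0 open (near row), 0.061 middle row (already across the bay), 0.122 closed, tip in the keeper fork (far row)
- oil: bystander: small brown dropper bottle, 27 mm diameter, 83 mm tall, origin at the centre of its underside; leave alone
- dish: bystander: petri dish 62 mm diameter, 15 mm tall, origin at the centre of its underside; leave alone
- carton: bystander: small dark-red carton 32x82x30 mm, origin at the centre of its underside; leave alone
There are look-alikes about, which are no part of the job. Leave any blue or green look-alike of the part that bears cup_mid alone.

How it is judged:
By the outcome, as a careful person would: the job done as asked, in the order asked, and still so for the second after the job is handed in, with the robot touching nothing.
It also fails if it takes over 64 s, if anything falls off the work surface, if the arm or the gripper's body presses on something with over 40 N, if the wrist force passes 120 N, or if a joint passes its speed limit or range.

## Working session

There is one attempt and no reset: what is moved stays moved. The work goes in short steps, Python scripts to look and compute and a tool call to move; the robot and the scene stay as the last step left them, time stands still between calls to the robot, and variables do not carry over. Pictures are saved under pics/ and viewed, at most 10 in all, crops included, and the job is handed in when it is done.

Besides the shell and the picture viewer there is one more tool, called after "Request:" by a JSON object that holds its "api" and its "payload". play_rows: Moves the arm, as the interface text tells. Its arguments: {"type":"object","properties":{"dp":{"type":"array"},"rot":{"type":"array"},"fingers":{"type":"number"},"grip_force":{"type":"number"}},"required":["dp","rot"]}

```bash
mkdir -p pics; ls
cat > h.py <<'E'
import numpy as np, cv2, pickle
from rig import telemetry, optics, r
def snap(n,f):
    d=optics.grab_frame(n); cv2.imwrite(f'pics/{f}.png',cv2.cvtColor(d['color'],cv2.COLOR_RGB2BGR)); pickle.dump(d,open(f'{n}.pkl','wb')); return d
def load(n): return pickle.load(open(f'{n}.pkl','rb'))
def ray(d,uv):
    p=cv2.undistortPoints(np.array([[uv]],float),d['mtx'],np.array(d['D'],float))[0,0]
    R=np.array(d['R']);t=np.array(d['t']); return -R.T@t, R.T@np.array([p[0],p[1],1])
def atz(d,uv,z):
    o,v=ray(d,uv); return o+v*(z-o[2])/v[2]
def proj(d,X):
    R=np.array(d['R']);t=np.array(d['t'],float)
    return cv2.projectPoints(np.array(X,float).reshape(-1,3),cv2.Rodrigues(R)[0],t,d['mtx'],np.array(d['D'],float))[0][:,0]
def tri(d1,u1,d2,u2):
    o1,v1=ray(d1,u1);o2,v2=ray(d2,u2)
    s=np.linalg.lstsq(np.c_[v1,-v2],o2-o1,rcond=None)[0]
    a=o1+v1*s[0];b=o2+v2*s[1];return (a+b)/2,np.linalg.norm(a-b)
E
python3 - <<'E'
from h import *
a=snap('top','t0');b=snap('side','s0')
for f in('t0','s0'):
    im=cv2.imread(f'pics/{f}.png');cv2.imwrite(f'pics/{f}b.png',cv2.resize(im,(800,600),interpolation=cv2.INTER_CUBIC))
for d in(a,b): print(d['mtx'],d['D'],-np.array(d['R']).T@d['t'])
s=telemetry.sense();print(s)
E
```

```text
pics
[[393.3139689    0.         261.94810751]
 [  0.         393.3139689  189.10291473]
 [  0.           0.           1.        ]] [-0.02011493  0.          0.          0.          0.        ] [ 454.71223429   -5.24133346 1369.1913996 ]
[[483.53352162   0.         253.48372878]
 [  0.         483.53352162 190.53819274]
 [  0.           0.           1.        ]] [-0.14805357  0.          0.          0.          0.        ] [ -3.09645712 947.94913    820.26919201]
{'clock': 0.1, 'qpos': array([-1.34443965e+00,  3.53618165e-01,  1.63406636e+00,  2.00592050e-05,
        1.15518631e+00, -2.38147802e-03]), 'qvel': array([-6.16091635e-05, -2.85719735e-03, -8.64425343e-04,  9.29653434e-04,
        4.50251208e-04, -7.40280926e-04]), 'joint_efforts': array([-6.59153739e-04, -6.06356764e+01, -3.42819750e+01, -9.18117507e-06,
        3.89016917e-03, -9.49316785e-06]), 'eef_pos': array([ 141.63903861, -608.29854207,  230.60939689]), 'tcp_rot': array([-3.14031452e+00, -2.13850967e-05,  2.28730030e-01]), 'contact_force': array([-0.17154406, -0.58077309,  0.33854072]), 'wrist_torque': array([ 0.02981206, -0.06534202, -0.05008125]), 'grasp_force': 0.0, 'opening': 0.9984221817095026}
```

View pics/t0b.png

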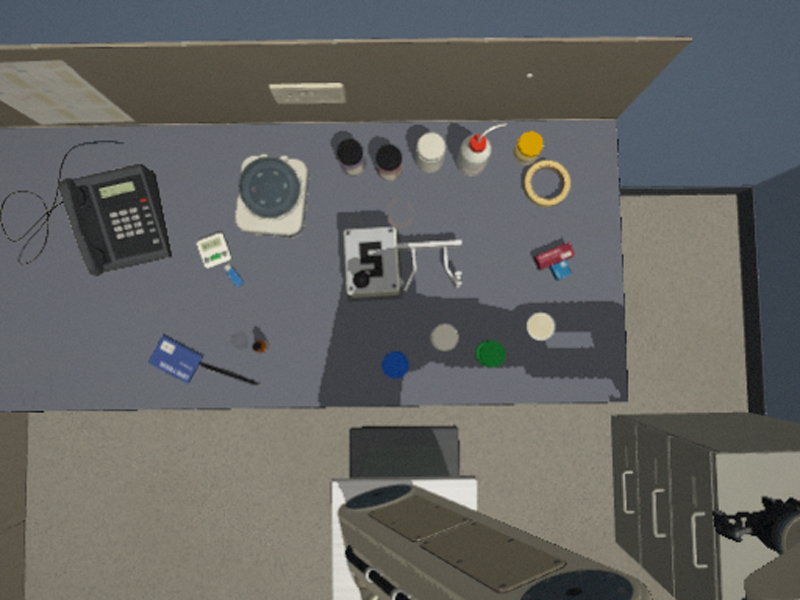

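View pics/s0b.png

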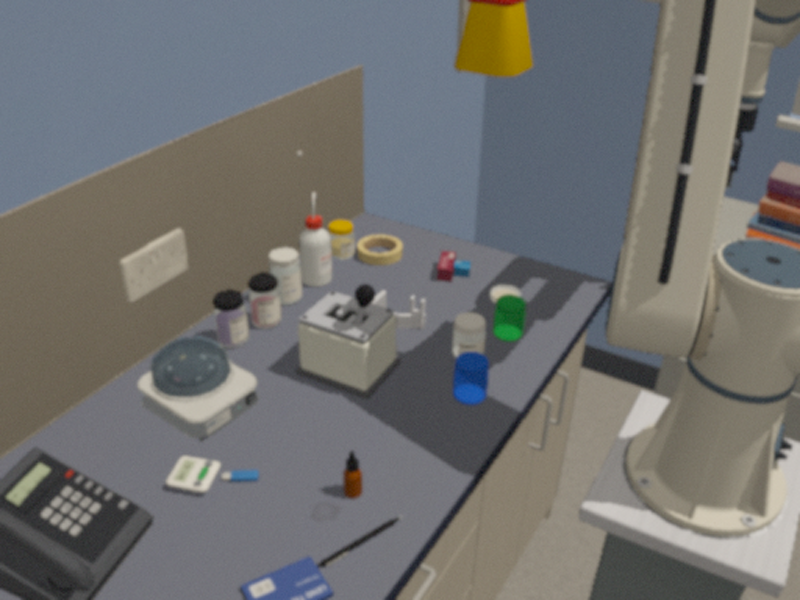

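Top view: the white-lidded cup is at (445,337), with the blue (395,364) and green (490,353) look-alikes beside it. The station is at (370,262), its knob at about (361,279) and the bay at about (430,262). The dish is at (540,326), the carton at (554,256) and the bottle at (260,346).

Run:
```python
import cv2
im=cv2.imread('pics/t0.png');c=im[135:245,205:355];cv2.imwrite('pics/t0c.png',cv2.resize(c,None,fx=5.3333,fy=5.3333,interpolation=cv2.INTER_CUBIC))
im=cv2.imread('pics/s0.png');c=im[170:270,185:335];cv2.imwrite('pics/s0c.png',cv2.resize(c,None,fx=5.3333,fy=5.3333,interpolation=cv2.INTER_CUBIC))
```

```text
(no output)
```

View pics/t0c.png

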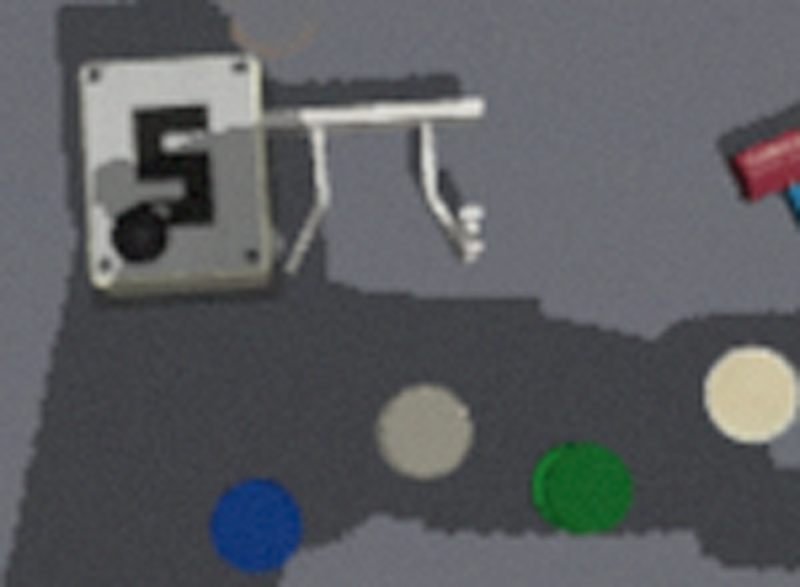

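View pics/s0c.png

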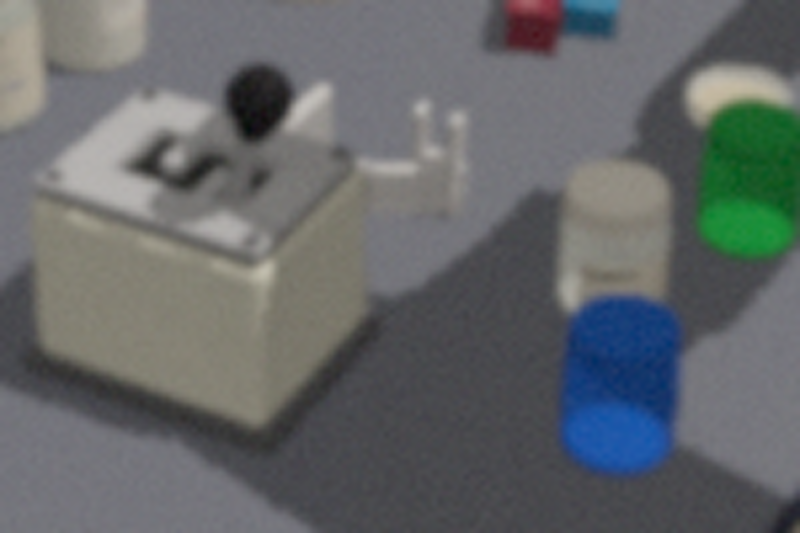

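Crops: in the top view the plate screws are at (95,75), (240,67), (251,256) and (104,265), the knob at (140,233), the cup lid centre at (424,431), and the back stop runs from (300,115) to (485,105). In the side view the knob is at (258,101) and the lid at about (616,192).

```bash
cat > loc.py <<'E'
from h import *
T=load('top');S=load('side')
k=5.3333
tp=lambda x,y:((x+.5)/k-.5+205,(y+.5)/k-.5+135)
sp=lambda x,y:((x+.5)/k-.5+185,(y+.5)/k-.5+170)
E
python3 - <<'E'
from loc import *
sc=np.array([atz(T,tp(*p),116) for p in[(95,75),(240,67),(251,256),(104,265)]])
print(sc.round(1)); c=sc.mean(0)
e=(sc[0]-sc[3]+sc[1]-sc[2])/2; yaw1=np.arctan2(e[1],e[0]); f=(sc[0]-sc[1]+sc[3]-sc[2])/2; yaw2=np.arctan2(-f[0],f[1])
print('station',c,'yaw',yaw1,yaw2,np.linalg.norm(e),np.linalg.norm(f))
ss=np.array([atz(S,sp(*p),116) for p in[(56,176),(150,95),(342,155),(253,242)]]);print('side screws',ss.round(1),ss.mean(0))
print('knob',tri(T,tp(140,233),S,sp(258,101)))
print('cup',tri(T,tp(424,431),S,sp(616,192)),atz(T,tp(424,431),75),atz(S,sp(616,192),75))
y=(yaw1+yaw2)/2;Rz=np.array([[np.cos(y),-np.sin(y)],[np.sin(y),np.cos(y)]])
for n,p,z in[('stopL top front',(300,124),50),('stopR front',(485,115),50),('stopR back',(485,97),50),('stopLback',(300,108),50),('fork',(472,215),62),('fork',(472,250),62),('railL',(325,190),30),('railR',(433,188),30),('railLend',(290,270),30),('railRend',(470,262),30)]:
    w=atz(T,tp(*p),z); print(n,w.round(1),(Rz.T@(w[:2]-c[:2])).round(1))
for a in('blue',(256,525)),('green',(585,488)): print(a,atz(T,tp(*a[1]),75))
E
```

```text
[[677.1 105.6 116. ]
 [680.7  18.1 116. ]
 [566.1  13.1 116. ]
 [562.  101.2 116. ]]
station [621.49232992  59.51696214 116.        ] yaw 0.040937108446500656 0.04366554316014675 114.93423216145949 87.88629086162199
side screws [[674.8 107.3 116. ]
 [679.8  19.2 116. ]
 [564.6  15.  116. ]
 [560.4 103.2 116. ]] [619.885757    61.17186898 116.        ]
knob (array([574.91445746,  75.40850643, 176.00156315]), np.float64(0.020520052289719686))
cup (array([460.12078373, -91.5117587 ,  70.47440962]), np.float64(0.393807105475573)) [459.92410365 -91.29419957  75.        ] [457.49935704 -85.14865862  75.        ]
stopL top front [655.5 -18.2  50. ] [ 30.7 -79.1]
stopR front [ 659.6 -135.8   50. ] [  29.8 -196.7]
stopR back [ 671.1 -136.    50. ] [  41.3 -197.5]
stopLback [665.8 -18.3  50. ] [ 40.9 -79.7]
fork [ 594.6 -125.    62. ] [ -34.7 -183.2]
fork [ 572.6 -124.5   62. ] [ -56.7 -181.8]
railL [615.6 -33.8  30. ] [ -9.8 -92.9]
railR [ 615.9 -103.2   30. ] [ -12.5 -162.3]
railLend [564.4 -10.5  30. ] [-60.  -67.5]
railRend [ 567.8 -126.    30. ] [ -61.5 -183.1]
('blue', (256, 525)) [404.02449961  13.00655087  75.        ]
('green', (585, 488)) [ 423.29434138 -189.77563252   75.        ]
```

```bash
cat > go.py <<'E'
import sys
from h import *
from scipy.spatial.transform import Rotation as Ro
def go(P,rpy):
    s=telemetry.sense(); R=Ro.from_euler('xyz',s['tcp_rot'])
    for p in P: print(np.round(R.inv().apply(np.array(p)-s['eef_pos'])/40,3))
    print('rot',np.round(np.degrees((R.inv()*Ro.from_euler('xyz',rpy)).as_rotvec())/6,3), s['eef_pos'].round(1),s['tcp_rot'].round(3),'t',s['clock'],s['contact_force'].round(1))
E
python3 -c "
from go import *
go([(402,-89,200)],(np.pi,0,.042))"
```

```text
[  9.283 -11.167   0.78 ]
rot [-1.200e-02  1.000e-03  1.783e+00] [ 141.6 -608.3  230.6] [-3.14  -0.     0.229] t 0.1 [-0.2 -0.6  0.3]
```

Request:
{"api": "play_rows", "payload": {"dp": [[3.1,-3.7,0.2],[3.1,-3.7,0.2],[3.1,-3.7,0.2],[3.1,-3.7,0.2],[3.1,-3.7,0.2]], "rot": [[0,0,1.78],[0,0,1.78],[0,0,1.78],[0,0,1.78],[0,0,1.78]], "fingers": 0.35}}

```text
clock: 0.52
eef_pos: [229.4, -432.9, 222.6]
tcp_rot: [-3.139, 0.0, 0.043]
contact_force: [0.6, -0.8, 0.1]
opening: 0.355
grasp_force: 0.0
```

```bash
python3 -c "
from go import *
go([(402,-89,200)],(np.pi,0,.042));print(telemetry.sense()['opening'])"
```

```text
[ 4.676 -8.404  0.583]
rot [-0.022  0.003  0.005] [ 229.4 -432.9  222.6] [-3.139  0.     0.043] t 0.5167 [ 0.6 -0.8  0.1]
0.35502177001973784
```

Request:
{"api": "play_rows", "payload": {"dp": [[2.34,-4.2,0.29],[2.34,-4.2,0.29],[2.34,-4.2,0.29],[2.34,-4.2,0.29],[2.34,-4.2,0.29]], "rot": [[0,0,0],[0,0,0],[0,0,0],[0,0,0],[0,0,0]]}}

```text
clock: 0.93
eef_pos: [315.6, -261.4, 211.3]
tcp_rot: [-3.14, 0.0, 0.043]
contact_force: [0.1, -0.8, -0.1]
opening: 0.349
grasp_force: 0.0
```

Request:
{"api": "play_rows", "payload": {"dp": [[2.34,-4.2,0.29],[2.34,-4.2,0.29],[2.34,-4.2,0.29],[2.34,-4.2,0.29],[2.34,-4.2,0.29]], "rot": [[0,0,0],[0,0,0],[0,0,0],[0,0,0],[0,0,0]]}}

```text
clock: 1.35
eef_pos: [402.5, -89.8, 199.9]
tcp_rot: [-3.141, -0.0, 0.043]
contact_force: [0.3, -0.6, 0.1]
opening: 0.352
grasp_force: 0.0
```

```bash
python3 -c "
from go import *
go([(402,-91,200),(402,-91,9)],(np.pi,0,.042))"
```

```text
[-0.015  0.03  -0.002]
[-0.017  0.033  4.773]
rot [-0.007 -0.004  0.012] [402.5 -89.8 199.9] [-3.141 -0.     0.043] t 1.35 [ 0.3 -0.6  0.1]
```

Request:
{"api": "play_rows", "payload": {"dp": [[0,0,1.0],[0,0,2.0],[0,0,3.0],[0,0,4.0],[0,0,4.5]], "rot": [[0,0,0],[0,0,0],[0,0,0],[0,0,0],[0,0,0]]}}

```text
clock: 1.77
eef_pos: [399.5, -92.1, 16.7]
tcp_rot: [-3.141, 0.004, 0.043]
contact_force: [-0.6, 0.0, 0.3]
opening: 0.349
grasp_force: 0.0
```

Request:
{"api": "play_rows", "payload": {"dp": [[-0.02,0.03,0.13],[-0.02,0.03,0.13],[-0.02,0.03,0.13]], "rot": [[0,0,0],[0,0,0],[0,0,0]]}}

```text
clock: 2.02
eef_pos: [401.4, -94.2, 15.5]
tcp_rot: [3.142, -0.0, 0.042]
contact_force: [-0.0, -0.6, 1.2]
opening: 0.352
grasp_force: 0.0
```

```bash
python3 -c "
from go import *
snap('side','s1');snap('top','t1')
i=[cv2.imread('pics/s1.png')[150:270,230:380],cv2.imread('pics/t1.png')[135:255,205:355]]
cv2.imwrite('pics/c1.png',cv2.resize(cv2.hconcat(i),(800,320),interpolation=cv2.INTER_CUBIC))
go([(402,-91,14),(423,-90,14),(519,-67.5,14),(590,-66,14)],(np.pi,0,.042))"
```

```text
[-0.003 -0.086  0.058]
[ 0.523 -0.089  0.059]
[ 2.944 -0.55   0.065]
[ 4.719 -0.512  0.07 ]
rot [ 0.007 -0.025  0.002] [402.2 -94.4  16.3] [ 3.141e+00 -3.000e-03  4.200e-02] t 2.1167 [ 0.8 -0.7  0.8]
```

View pics/c1.png

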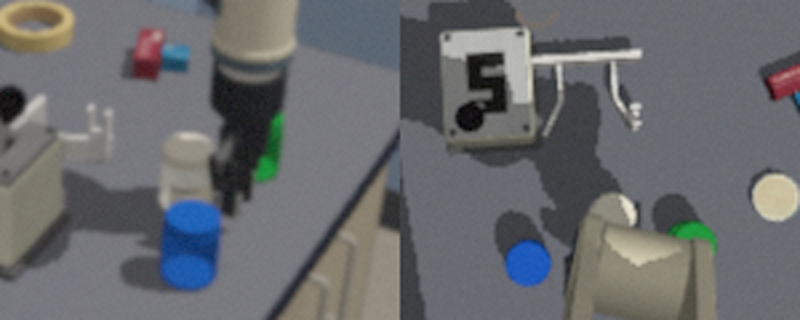

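The fingers stand just behind the cup, at (185,170) in the left half of the picture, clear of the blue and green cups.

Request:
{"api": "play_rows", "payload": {"dp": [[0.25,-0.09,0.05],[0.5,-0.09,0.05],[0.7,-0.13,0.05],[0.95,-0.17,0.05],[1.2,-0.22,0.05]], "rot": [[0,0,0],[0,0,0],[0,0,0],[0,0,0],[0,0,0]]}}

```text
clock: 2.53
eef_pos: [449.8, -83.0, 13.3]
tcp_rot: [3.141, -0.0, 0.043]
contact_force: [-5.0, -0.9, 5.9]
opening: 0.35
grasp_force: 0.0
```

Request:
{"api": "play_rows", "payload": {"dp": [[0.25,-0.05,0],[0.5,-0.1,0],[0.75,-0.14,0],[1.0,-0.19,0],[1.25,-0.24,0]], "rot": [[0,0,0],[0,0,0],[0,0,0],[0,0,0],[0,0,0]]}}

```text
clock: 2.95
eef_pos: [499.2, -71.1, 13.2]
tcp_rot: [3.142, 0.0, 0.043]
contact_force: [-3.8, -2.2, 5.7]
opening: 0.35
grasp_force: 0.0
```

```bash
python3 -c "
from go import *
snap('side','s2');snap('top','t2')
i=[cv2.imread('pics/s2.png')[150:270,230:380],cv2.imread('pics/t2.png')[135:255,205:355]]
cv2.imwrite('pics/c2.png',cv2.resize(cv2.hconcat(i),(800,320),interpolation=cv2.INTER_CUBIC))
go([(519,-68.5,14),(590,-66,14)],(np.pi,0,.042))"
```

```text
[ 0.456 -0.047 -0.017]
[ 2.232 -0.033 -0.012]
rot [ 0.004 -0.025  0.011] [500.9 -71.1  13.3] [ 3.141e+00 -3.000e-03  4.300e-02] t 3.05 [0.5 1.1 0.7]
```

View pics/c2.png

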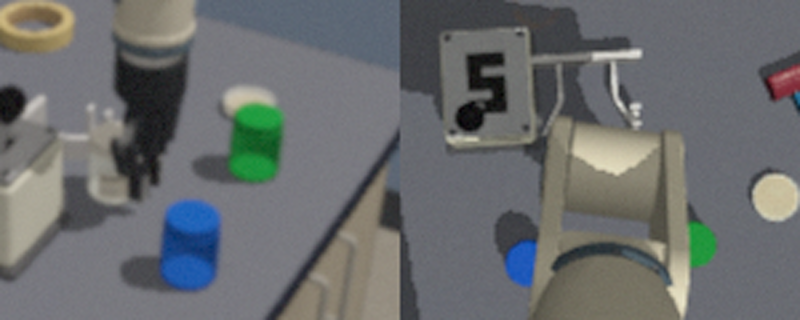

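Request:
{"api": "play_rows", "payload": {"dp": [[0.2,-0.03,0],[0.4,-0.04,0],[0.6,-0.04,0],[0.8,-0.04,0],[1.0,-0.04,0]], "rot": [[0,0,0],[0,0,0],[0,0,0],[0,0,0],[0,0,0]]}}

```text
clock: 3.47
eef_pos: [538.9, -68.2, 12.9]
tcp_rot: [-3.142, -0.0, 0.042]
contact_force: [-0.7, 0.3, 0.8]
opening: 0.35
grasp_force: 0.0
```

Request:
{"api": "play_rows", "payload": {"dp": [[0.2,0,0],[0.4,0,0],[0.6,0,0],[0.8,0,0],[1.0,0,0]], "rot": [[0,0,0],[0,0,0],[0,0,0],[0,0,0],[0,0,0]]}}

```text
clock: 3.88
eef_pos: [578.8, -66.5, 12.9]
tcp_rot: [-3.142, 0.0, 0.042]
contact_force: [-1.2, 0.3, 1.8]
opening: 0.348
grasp_force: 0.0
```

```bash
python3 -c "
from go import *
go([(590,-66,14)],(np.pi,0,.042))"
```

```text
[ 0.28  -0.001 -0.028]
rot [-0.     0.     0.004] [578.8 -66.5  12.9] [-3.142  0.     0.042] t 3.8833 [-1.2  0.3  1.8]
```

Request:
{"api": "play_rows", "payload": {"dp": [[0.05,0,0],[0.1,0,0],[0.15,0,0],[0.2,0,0],[0.22,0,0]], "rot": [[0,0,0],[0,0,0],[0,0,0],[0,0,0],[0,0,0]]}}

```text
clock: 4.3
eef_pos: [586.8, -66.2, 12.9]
tcp_rot: [3.142, -0.0, 0.042]
contact_force: [-1.9, 0.1, 2.1]
opening: 0.352
grasp_force: 0.0
```

Request:
{"api": "play_rows", "payload": {"dp": [[0.02,0,0],[0.04,0,0],[0.06,0,0],[0.08,0,0],[0.08,0,0]], "rot": [[0,0,0],[0,0,0],[0,0,0],[0,0,0],[0,0,0]]}}

```text
clock: 4.72
eef_pos: [589.8, -66.0, 12.9]
tcp_rot: [-3.142, 0.0, 0.042]
contact_force: [-3.4, 0.5, 3.0]
opening: 0.348
grasp_force: 0.0
```

Request:
{"api": "play_rows", "payload": {"dp": [[0.025,0,0],[0.05,0,0],[0.05,0,0],[0.05,0,0]], "rot": [[0,0,0],[0,0,0],[0,0,0],[0,0,0]]}}

```text
clock: 5.05
eef_pos: [590.2, -65.9, 12.6]
tcp_rot: [-3.141, 0.003, 0.042]
contact_force: [-8.2, -0.3, 4.9]
opening: 0.35
grasp_force: 0.0
```

Request:
{"api": "play_rows", "payload": {"dp": [[0.025,0,0],[0.05,0,0],[0.05,0,0],[0.05,0,0]], "rot": [[0,0,0],[0,0,0],[0,0,0],[0,0,0]]}}

```text
clock: 5.38
eef_pos: [590.4, -65.8, 12.5]
tcp_rot: [-3.141, 0.007, 0.042]
contact_force: [-14.5, -0.6, 11.8]
opening: 0.349
grasp_force: 0.0
```

The force rose to about 14 N with the tool stationary at x = 590, as predicted for the cup at home. Next: retreat and go to the knob.

Request:
{"api": "play_rows", "payload": {"dp": [[-0.3,0,0],[-0.9,0,0],[-1.6,0,0],[-2.2,0,-0.2],[-2.2,0,-1.0]], "rot": [[0,0,0],[0,0,0],[0,0,0],[0,0,0],[0,0,0]]}}

```text
clock: 5.8
eef_pos: [497.7, -68.9, 49.0]
tcp_rot: [-3.139, 0.012, 0.042]
contact_force: [-0.7, -0.7, -0.8]
opening: 0.35
grasp_force: 0.0
```

Request:
{"api": "play_rows", "payload": {"dp": [[0,0,-1.0],[0,0,-2.0],[0,0,-3.0],[0,0,-4.0],[0,0,-4.8]], "rot": [[0,0,0],[0,0,0],[0,0,0],[0,0,0],[0,0,0]]}}

```text
clock: 6.22
eef_pos: [506.9, -69.6, 248.3]
tcp_rot: [3.141, -0.004, 0.042]
contact_force: [0.2, -0.2, 0.0]
opening: 0.352
grasp_force: 0.0
```

```bash
python3 -c "
from go import *
T=snap('top','t3');S=snap('side','s3')
i=[cv2.imread('pics/s3.png')[165:265,185:285],cv2.imread('pics/t3.png')[130:230,205:305]]
cv2.imwrite('pics/c3.png',cv2.resize(cv2.hconcat(i),(800,400),interpolation=cv2.INTER_CUBIC))
go([(574.9,75.4,245),(574.9,75.4,157)],(np.pi,0,.042))
y=.042;c=np.array([620.7,60.3])
for n,a,b in[('a',-1,1),('b',-1,-1),('c',0,-1),('d',0,1),('e',1,1),('f',1,-1)]:
    v=np.array([np.tan(.273*a),np.tan(.1345*b),1]);v*=175/np.linalg.norm(v)
    print(n,np.round([c[0]+v[0]*np.cos(y)-v[1]*np.sin(y),c[1]+v[0]*np.sin(y)+v[1]*np.cos(y),12+v[2]],1),v.round(1))
"
```

```text
[ 1.783 -3.564  0.157]
[ 1.759 -3.568  2.357]
rot [ 0.018 -0.102  0.004] [509.6 -70.1 250.8] [ 3.14  -0.011  0.042] t 6.3167 [ 0.1 -1.2  0. ]
a [573.   80.9 179.1] [-46.8  22.6 167.1]
b [574.9  35.7 179.1] [-46.8 -22.6 167.1]
c [621.7  36.9 185.4] [  0.  -23.5 173.4]
d [619.7  83.7 185.4] [  0.   23.5 173.4]
e [666.5  84.9 179.1] [ 46.8  22.6 167.1]
f [668.4  39.7 179.1] [ 46.8 -22.6 167.1]
```

View pics/c3.png

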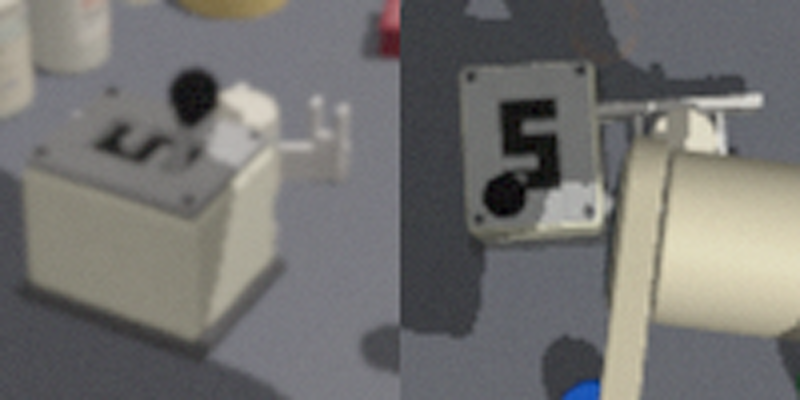

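The cup is upright against the back stop (lid at about (685,130) in the right half), and the knob has not moved.

Request:
{"api": "play_rows", "payload": {"dp": [[0.45,-0.9,0],[0.9,-1.8,0],[1.35,-2.7,0],[1.78,-3.56,0],[1.78,-3.56,0]], "rot": [[0,0,0],[0,0,0],[0,0,0],[0,0,0],[0,0,0]], "fingers": 0.85}}

```text
clock: 6.73
eef_pos: [573.5, 81.1, 244.0]
tcp_rot: [-3.139, -0.002, 0.045]
contact_force: [-0.7, -1.3, -0.2]
opening: 0.852
grasp_force: 0.0
```

```bash
python3 -c "
from go import *
go([(574.9,75.4,157)],(np.pi,0,.042))"
```

```text
[0.023 0.15  2.176]
rot [-0.022 -0.017  0.031] [573.5  81.1 244. ] [-3.139e+00 -2.000e-03  4.500e-02] t 6.7333 [-0.7 -1.3 -0.2]
```

Request:
{"api": "play_rows", "payload": {"dp": [[0,0.05,0],[0,0.05,0.6],[0,0.05,1.2],[0,0.05,1.2],[0,0.05,1.2]], "rot": [[0,0,0],[0,0,0],[0,0,0],[0,0,0],[0,0,0]]}}

```text
clock: 7.15
eef_pos: [569.9, 72.5, 195.7]
tcp_rot: [3.141, 0.003, 0.041]
contact_force: [0.7, 0.8, 0.4]
opening: 0.854
grasp_force: 0.0
```

```bash
python3 -c "
from go import *
go([(574.9,75.4,157)],(np.pi,0,.042))"
```

```text
[ 0.131 -0.067  0.968]
rot [ 0.005  0.032 -0.005] [569.9  72.5 195.7] [3.141e+00 3.000e-03 4.100e-02] t 7.15 [0.7 0.8 0.4]
```

Request:
{"api": "play_rows", "payload": {"dp": [[0.05,-0.03,0.2],[0.1,-0.06,0.5],[0.1,-0.06,0.8],[0.1,-0.06,0.94],[0.1,-0.06,0.94]], "rot": [[0,0,0],[0,0,0],[0,0,0],[0,0,0],[0,0,0]]}}

```text
clock: 7.57
eef_pos: [574.0, 76.1, 157.4]
tcp_rot: [3.141, 0.003, 0.042]
contact_force: [-0.6, 0.6, 0.5]
opening: 0.85
grasp_force: 0.0
```

Request:
{"api": "play_rows", "payload": {"dp": [[0,0,0],[0,0,0]], "rot": [[0,0,0],[0,0,0]]}}

```text
clock: 7.73
eef_pos: [575.4, 76.4, 159.5]
tcp_rot: [-3.142, -0.0, 0.043]
contact_force: [0.7, -0.1, 0.2]
opening: 0.845
grasp_force: 0.0
```

```bash
python3 -c "
from go import *
go([(574.9,75.4,157)],(np.pi,0,.042))"
```

```text
[-0.012  0.024  0.063]
rot [-0.    -0.003  0.005] [575.4  76.4 159.5] [-3.142 -0.     0.043] t 7.7333 [ 0.7 -0.1  0.2]
```

Request:
{"api": "play_rows", "payload": {"dp": [[0,0.02,0.1],[0,0.02,0.1],[0,0.02,0.1],[0,0.02,0.1],[0,0.02,0.1]], "rot": [[0,0,0],[0,0,0],[0,0,0],[0,0,0],[0,0,0]], "fingers": 0.0, "grip_force": 30}}

```text
clock: 8.15
eef_pos: [575.3, 75.6, 155.6]
tcp_rot: [-3.141, -0.0, 0.042]
contact_force: [-0.9, 0.4, 1.6]
opening: 0.378
grasp_force: 29.7
```

Request:
{"api": "play_rows", "payload": {"dp": [[0,0,0],[0,0,0],[0,0,0]], "rot": [[0,0,0],[0,0,0],[0,0,0]]}}

```text
clock: 8.4
eef_pos: [575.3, 75.6, 155.5]
tcp_rot: [-3.141, -0.0, 0.042]
contact_force: [-0.6, 0.9, 3.0]
opening: 0.376
grasp_force: 29.7
```

```bash
python3 -c "
from go import *
go([(574.9,34,157)],(np.pi,0,.042))"
```

```text
[-0.053  1.038 -0.037]
rot [-0.002 -0.003  0.003] [575.3  75.6 155.5] [-3.141 -0.     0.042] t 8.4 [-0.6  0.9  3. ]
```

Request:
{"api": "play_rows", "payload": {"dp": [[0,0.2,-0.02],[0,0.4,-0.04],[0,0.6,-0.04],[0,0.8,-0.02],[0,1.0,0]], "rot": [[0,0,0],[0,0,0],[0,0,0],[0,0,0],[0,0,0]]}}

```text
clock: 8.82
eef_pos: [577.0, 34.6, 155.4]
tcp_rot: [-3.141, -0.0, 0.042]
contact_force: [-1.2, 3.4, 5.4]
opening: 0.372
grasp_force: 30.9
```

Request:
{"api": "play_rows", "payload": {"dp": [[0,0.03,0],[0,0.06,0],[0,0.06,0]], "rot": [[0,0,0],[0,0,0],[0,0,0]]}}

```text
clock: 9.07
eef_pos: [576.9, 32.6, 154.9]
tcp_rot: [3.141, 0.0, 0.042]
contact_force: [-0.0, 1.8, -3.4]
opening: 0.378
grasp_force: 30.7
```

```bash
python3 -c "
from go import *
go([(574.9,35,156),(621.7,36,162)],(np.pi,0,.042))"
```

```text
[-0.048 -0.062 -0.029]
[ 1.122 -0.038 -0.179]
rot [ 0.002  0.003 -0.002] [576.9  32.6 154.9] [3.141 0.    0.042] t 9.0667 [-0.   1.8 -3.4]
```

Request:
{"api": "play_rows", "payload": {"dp": [[0.15,-0.01,-0.04],[0.3,-0.02,-0.07],[0.45,-0.03,-0.1],[0.6,-0.03,-0.12],[0.6,-0.03,-0.12]], "rot": [[0,0,0],[0,0,0],[0,0,0],[0,0,0],[0,0,0]]}}

```text
clock: 9.48
eef_pos: [602.4, 35.4, 160.3]
tcp_rot: [3.141, -0.001, 0.043]
contact_force: [-1.2, -1.4, 1.1]
opening: 0.377
grasp_force: 30.8
```

```bash
python3 -c "
from go import *
go([(621.7,35.5,162)],(np.pi,0,.042))"
```

```text
[ 0.482  0.019 -0.042]
rot [ 0.002 -0.01   0.007] [602.4  35.4 160.3] [ 3.141e+00 -1.000e-03  4.300e-02] t 9.4833 [-1.2 -1.4  1.1]
```

Request:
{"api": "play_rows", "payload": {"dp": [[0.15,0,-0.02],[0.3,0,-0.04],[0.45,0,-0.04],[0.5,0,-0.04],[0.5,0,-0.04]], "rot": [[0,0,0],[0,0,0],[0,0,0],[0,0,0],[0,0,0]]}}

```text
clock: 9.9
eef_pos: [621.7, 36.2, 161.8]
tcp_rot: [-3.142, -0.001, 0.042]
contact_force: [-1.5, -1.0, -0.9]
opening: 0.379
grasp_force: 30.8
```

```bash
python3 -c "
from go import *
go([(621.7,35.5,162),(619.7,85.5,162)],(np.pi,0,.042))"
```

```text
[-0.002  0.018 -0.005]
[ 1.000e-03 -1.233e+00 -5.000e-03]
rot [-0.    -0.007  0.004] [621.7  36.2 161.8] [-3.142e+00 -1.000e-03  4.200e-02] t 9.9 [-1.5 -1.  -0.9]
```

Request:
{"api": "play_rows", "payload": {"dp": [[0,-0.15,-0.02],[0,-0.4,-0.04],[0,-0.7,-0.04],[0,-1.0,-0.03],[0,-1.2,0]], "rot": [[0,0,0],[0,0,0],[0,0,0],[0,0,0],[0,0,0]]}}

```text
clock: 10.32
eef_pos: [619.0, 86.0, 162.1]
tcp_rot: [-3.141, -0.001, 0.043]
contact_force: [-0.1, -1.2, 2.9]
opening: 0.377
grasp_force: 31.1
```

Request:
{"api": "play_rows", "payload": {"dp": [[0,-0.03,0],[0,-0.05,0],[0,-0.05,0]], "rot": [[0,0,0],[0,0,0],[0,0,0]]}}

```text
clock: 10.57
eef_pos: [619.0, 87.1, 161.9]
tcp_rot: [-3.141, -0.001, 0.043]
contact_force: [-0.5, 3.0, 3.5]
opening: 0.376
grasp_force: 31.2
```

```bash
python3 -c "
from go import *
go([(619.7,85,162),(666.5,86,155.5)],(np.pi,0,.042))"
```

```text
[ 0.016  0.053 -0.002]
[1.186 0.078 0.161]
rot [-0.01  -0.006  0.008] [619.   87.1 161.9] [-3.141e+00 -1.000e-03  4.300e-02] t 10.5667 [-0.5  3.   3.5]
```

Request:
{"api": "play_rows", "payload": {"dp": [[0.15,0.03,0],[0.3,0.05,0.01],[0.45,0.06,0.02],[0.6,0.06,0.04],[0.6,0.06,0.04]], "rot": [[0,0,0],[0,0,0],[0,0,0],[0,0,0],[0,0,0]]}}

```text
clock: 10.98
eef_pos: [644.0, 84.8, 160.3]
tcp_rot: [-3.141, -0.001, 0.042]
contact_force: [-0.4, 2.3, 5.8]
opening: 0.38
grasp_force: 31.7
```

```bash
python3 -c "
from go import *
go([(619.7,85,162),(667,85.5,155.5)],(np.pi,0,.042))"
```

```text
[-0.607 -0.031 -0.043]
[0.575 0.006 0.121]
rot [-0.007 -0.01  -0.003] [644.   84.8 160.3] [-3.141e+00 -1.000e-03  4.200e-02] t 10.9833 [-0.4  2.3  5.8]
```

Request:
{"api": "play_rows", "payload": {"dp": [[0.15,0,0.03],[0.3,0,0.06],[0.45,0,0.1],[0.6,0,0.13],[0.6,0,0.13]], "rot": [[0,0,0],[0,0,0],[0,0,0],[0,0,0],[0,0,0]]}}

```text
clock: 11.4
eef_pos: [667.7, 85.7, 154.8]
tcp_rot: [-3.141, -0.001, 0.042]
contact_force: [0.7, 2.3, 5.1]
opening: 0.377
grasp_force: 32.2
```

```bash
python3 -c "
from go import *
go([(667,85,155.5),(668.5,37.5,155.5)],(np.pi,0,.042))"
```

```text
[-0.017  0.016 -0.018]
[-0.029  1.204 -0.019]
rot [-0.003 -0.006 -0.   ] [667.7  85.7 154.8] [-3.141e+00 -1.000e-03  4.200e-02] t 11.4 [0.7 2.3 5.1]
```

Request:
{"api": "play_rows", "payload": {"dp": [[0,0.15,-0.03],[0,0.4,-0.05],[0,0.7,-0.05],[0,1.0,-0.03],[0,1.2,-0.01]], "rot": [[0,0,0],[0,0,0],[0,0,0],[0,0,0],[0,0,0]]}}

```text
clock: 11.82
eef_pos: [669.3, 36.6, 155.9]
tcp_rot: [-3.141, -0.002, 0.042]
contact_force: [1.7, 4.7, 7.0]
opening: 0.378
grasp_force: 31.7
```

Request:
{"api": "play_rows", "payload": {"dp": [[0,0.03,0],[0,0.06,0],[0,0.06,0]], "rot": [[0,0,0],[0,0,0],[0,0,0]]}}

```text
clock: 12.07
eef_pos: [669.4, 35.0, 156.0]
tcp_rot: [-3.141, -0.002, 0.041]
contact_force: [1.7, 4.9, 5.0]
opening: 0.374
grasp_force: 31.5
```

Request:
{"api": "play_rows", "payload": {"dp": [[0,0.03,0],[0,0.06,0],[0,0.06,0]], "rot": [[0,0,0],[0,0,0],[0,0,0]]}}

```text
clock: 12.32
eef_pos: [669.4, 34.3, 155.9]
tcp_rot: [-3.138, -0.002, 0.041]
contact_force: [1.7, 12.1, 4.6]
opening: 0.378
grasp_force: 31.6
```

End of the slot reached: the force jumped to 12 N and the tool stopped. Unload, open and lift.

Request:
{"api": "play_rows", "payload": {"dp": [[0,-0.05,0],[0,-0.05,0],[0,-0.05,0],[0,-0.05,0],[0,-0.05,0]], "rot": [[0,0,0],[0,0,0],[0,0,0],[0,0,0],[0,0,0]], "fingers": 0.85}}

```text
clock: 12.73
eef_pos: [668.6, 34.4, 154.9]
tcp_rot: [3.141, 0.001, 0.042]
contact_force: [-0.2, -0.1, 0.8]
opening: 0.851
grasp_force: 0.0
```

Request:
{"api": "play_rows", "payload": {"dp": [[0,0,-0.4],[0,0,-1.0],[0,0,-1.8],[0,0,-2.7],[0,0,-3.2]], "rot": [[0,0,0],[0,0,0],[0,0,0],[0,0,0],[0,0,0]]}}

```text
clock: 13.15
eef_pos: [670.0, 34.7, 287.2]
tcp_rot: [3.141, -0.004, 0.042]
contact_force: [0.7, 0.6, 0.1]
opening: 0.852
grasp_force: 0.0
```

Request:
{"api": "play_rows", "payload": {"dp": [[-1.0,0,0],[-2.0,0,0],[-3.0,0,0],[-4.0,0,0],[-5.0,0,0]], "rot": [[0,0,0],[0,0,0],[0,0,0],[0,0,0],[0,0,0]]}}

```text
clock: 13.57
eef_pos: [467.0, 26.2, 282.9]
tcp_rot: [3.141, 0.0, 0.042]
contact_force: [-0.3, 0.1, 0.5]
opening: 0.846
grasp_force: 0.0
```

Request:
{"api": "play_rows", "payload": {"dp": [[0,1,0],[0,2,0],[0,3,0],[0,4,0],[0,5,0]], "rot": [[0,0,0],[0,0,0],[0,0,0],[0,0,0],[0,0,0]]}}

```text
clock: 13.98
eef_pos: [477.1, -175.2, 283.6]
tcp_rot: [3.141, -0.0, 0.043]
contact_force: [1.2, 0.4, 0.1]
opening: 0.846
grasp_force: 0.0
```

```bash
python3 -c "
from go import *
T=snap('top','t4');S=snap('side','s4')
i=[cv2.imread('pics/s4.png')[165:265,185:285],cv2.imread('pics/t4.png')[130:230,205:305]]
cv2.imwrite('pics/c4.png',cv2.resize(cv2.hconcat(i),(800,400),interpolation=cv2.INTER_CUBIC))
print(proj(T,[[668.4,39.7,179],[626,-64.5,75]]),proj(S,[[668.4,39.7,179],[626,-64.5,75]]))
"
```

```text
[[242.15402689 147.5707151 ]
 [275.01053686 165.33575214]] [[211.02395823 171.90223057]
 [244.94113597 191.85620352]]
```

View pics/c4.png

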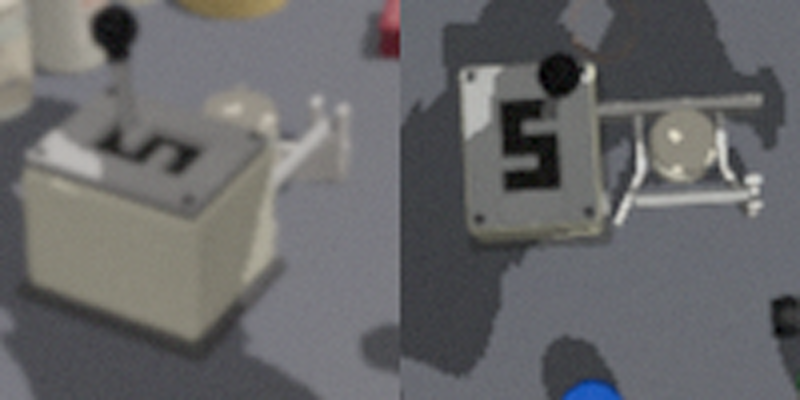

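Knob at the far-right end of the slot, the bar across and its tip in the fork at (752,195), and the cup upright. One closer look to check that the cup is fully home.

```bash
python3 -c "
from h import *
T=load('top');y=.042;ax=np.array([np.cos(y),np.sin(y)]);c=np.array([620.7,60.3])
W=lambda x,yy,z:[c[0]+x*np.cos(y)-yy*np.sin(y),c[1]+x*np.sin(y)+yy*np.cos(y),z]
k=14;x0,y0=250,148
a=cv2.resize(cv2.imread('pics/t4.png')[148:188,250:300],None,fx=k,fy=k,interpolation=cv2.INTER_CUBIC)
th=np.linspace(0,6.28,90)
pts=proj(T,[W(29*np.cos(t),-125+29*np.sin(t),75) for t in th])
for p in pts: cv2.circle(a,tuple(int(v) for v in ((p-[x0,y0]+.5)*k)),1,(0,0,255),-1)
for x,z,col in((29,50,(0,255,0)),(-44,51,(255,0,0))):
  q=proj(T,[W(x,-80,z),W(x,-180,z)]);cv2.line(a,*[tuple(int(v) for v in ((p-[x0,y0]+.5)*k)) for p in q],col,1)
cv2.imwrite('pics/c5.png',a)"
```

```text
(no output)
```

View pics/c5.png

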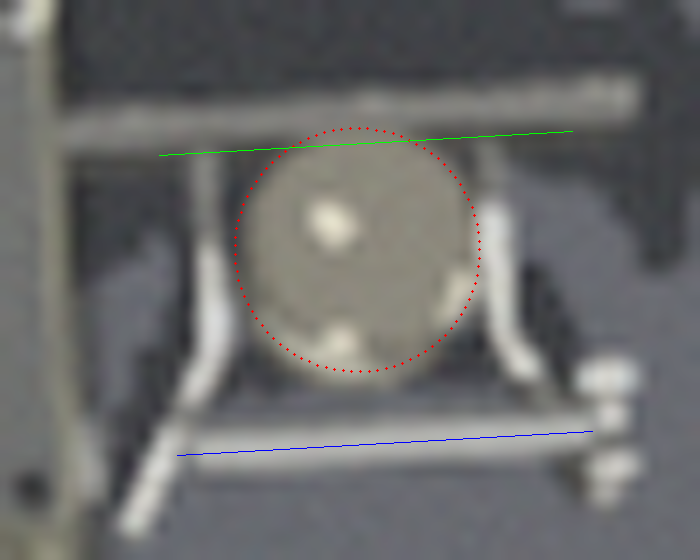

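```bash
python3 -c "
from h import *
y=.042;c=np.array([620.7,60.3])
W=lambda x,yy,z:[c[0]+x*np.cos(y)-yy*np.sin(y),c[1]+x*np.sin(y)+yy*np.cos(y),z]
for n in('t0','t4'):
  g=cv2.cvtColor(cv2.imread(f'pics/{n}.png'),cv2.COLOR_BGR2GRAY).astype(np.float32);T=load('top')
  def prof(xs,ys,z):
    p=np.array([proj(T,[W(x,v,z) for v in ys]) for x in xs],np.float32)
    return cv2.remap(g,p[...,0],p[...,1],cv2.INTER_CUBIC).mean(1)
  xs=np.arange(20,52,2)
  print(n,xs);print('stop R',prof(xs,np.arange(-190,-172,2),50).round());print('stop L',prof(xs,np.arange(-84,-72,2),50).round());print('mid',prof(xs,np.arange(-132,-117,2),50).round())
  if n=='t4':
    xs=np.arange(-60,-28,2);print(xs,'bar',prof(xs,np.arange(-150,-100,3),45).round())
    xs=np.arange(-44,-16,2);print(xs,'lid near',prof(xs,np.arange(-132,-117,2),75).round())
    v=np.arange(-165,-85,2);print(v,'lid across',[int(prof([0],[q-1,q,q+1],75)[0]) for q in v])
  else:
    b=np.array([459.9,-91.3]);xs=np.arange(-46,46,2)
    p=np.array([proj(T,[[b[0]+x,b[1]+v,75] for v in range(-8,9,2)]) for x in xs],np.float32)
    print(xs,'lid0',cv2.remap(g,p[...,0],p[...,1],cv2.INTER_CUBIC).mean(1).round())
"
```

```text
t0 [20 22 24 26 28 30 32 34 36 38 40 42 44 46 48 50]
stop R [108. 109. 113. 115. 113. 146. 190. 214. 219. 211. 178. 140. 102.  83.
  84.  88.]
stop L [ 64.  70.  81.  82.  88. 104. 130. 148. 165. 163. 140. 103.  74.  63.
  68.  68.]
mid [107. 108. 113. 113. 112. 145. 189. 211. 215. 202. 166. 125.  85.  63.
  65.  68.]
[-46 -44 -42 -40 -38 -36 -34 -32 -30 -28 -26 -24 -22 -20 -18 -16 -14 -12
 -10  -8  -6  -4  -2   0   2   4   6   8  10  12  14  16  18  20  22  24
  26  28  30  32  34  36  38  40  42  44] lid0 [ 65.  65.  66.  66.  66.  66.  65.  63.  77. 101. 121. 137. 140. 141.
 140. 140. 140. 140. 140. 140. 139. 139. 138. 138. 139. 139. 139. 139.
 139. 138. 138. 138. 139. 140. 140. 139. 123.  99.  78.  65.  65.  65.
  67.  68.  67.  66.]
t4 [20 22 24 26 28 30 32 34 36 38 40 42 44 46 48 50]
stop R [ 67.  66.  69.  73.  74.  89. 110. 124. 132. 133. 120.  98.  77.  65.
  64.  65.]
stop L [ 64.  67.  71.  72.  79.  93. 111. 121. 132. 129. 114.  90.  72.  62.
  66.  66.]
mid [134. 136. 136. 136. 135. 131. 126. 126. 127. 129. 114.  92.  73.  62.
  63.  65.]
[-60 -58 -56 -54 -52 -50 -48 -46 -44 -42 -40 -38 -36 -34 -32 -30] bar [106. 107. 107. 106. 104. 112. 137. 163. 179. 177. 157. 130. 111. 102.
  99.  97.]
[-44 -42 -40 -38 -36 -34 -32 -30 -28 -26 -24 -22 -20 -18] lid near [170. 145. 122. 105. 102. 108. 123. 144. 156. 151. 155. 160. 158. 149.]
[-165 -163 -161 -159 -157 -155 -153 -151 -149 -147 -145 -143 -141 -139
 -137 -135 -133 -131 -129 -127 -125 -123 -121 -119 -117 -115 -113 -111
 -109 -107 -105 -103 -101  -99  -97  -95  -93  -91  -89  -87] lid across [105, 125, 160, 195, 210, 196, 163, 136, 133, 135, 136, 137, 137, 135, 136, 137, 136, 134, 136, 133, 132, 141, 150, 151, 143, 134, 133, 136, 137, 136, 133, 128, 115, 96, 79, 86, 129, 170, 174, 127]
```

```bash
python3 -c "
from rig import r
print(r.sign_off())"
```

```text
the job is handed in; nothing more can be done
None
```

I pushed the cup upright to a hard stop in the bay (image check good to about 2 mm), worked the lever a-b-c-d-e-f to the end with the bar tip in the keeper fork, never came near the bystanders, and handed the job in at about 14 s.

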